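# Load the ribbon dispenser

## Robot

A 6-joint arm with a two-finger parallel gripper is mounted at the origin on a cart in front of the work surface, level with it; the furniture and walls round the work are solid. World frame = base frame: x ahead of the robot, y to its left, z up, the work surface at z = 0. Lengths are in m, angles in rad, forces in N, time in s.
With the tool pointing down it reaches from about 0.325 to 0.875 m from the base axis. Payload 4.4 kg.
Tool frame: the origin (TCP) lies between the finger pads; the fingertips stand 22 mm ahead of it and the grasp point (between the pads) lies 3 mm ahead of it (robot.tip_extent is the distance from the TCP to the fingertips, in m); z points along the fingers, x is the direction in which the jaws open and shut, and the axes are right-handed (so a half turn about z gives the same grasp; the last joint's range is limited). The gripper opens to 85 mm and grips with 20 to 120 N. Pads are 22 mm wide; open, the fingers measure 114 mm over their backs; the gripper's body (76 mm by 85 mm) begins 54 mm behind the grasp point. The pads swing forward as they close: fully open they stand 13 mm farther back than shut.
Start: joints at [1.127, 0.207, 1.542, -0, 1.393, -0.15], TCP at [0.166, 0.551, 0.253] pointing down, gripper open.
Joint ranges: [-2.73, 2.73], [-0.86, 2.22], [0.23, 2.46], [-1.11, 4.25], [0.08, 2.63], [-2.82, 2.82]. Speed limits (rad/s): [2.79, 2.79, 3.14, 3.14, 3.14, 3.14].

## Interface

Orientations are given as a 3x3 rotation matrix whose columns are the frame's x, y, z axes.
In Python, from plant import robot gives the robot as it stands. Calls block until the motion is done:
- robot.move_ptp(position, orientation): joint-space move of the TCP to a pose.
- robot.movel(position, frame=None, max_speed=0.15, force_limit=None): straight line of the TCP; frame=None keeps the orientation; max_speed is the mean speed in m/s. With force_limit (N) it stops when the force on the tool has changed by that much, and returns True; else False.
- robot.goto_joints(angles): joint-space move.
- robot.set_gripper(opening, effort=None): finger opening in m; effort is the grip in N (None keeps the last); returns when the fingers have stopped.
- robot.sleep(seconds).
- robot.solve_ik(position, orientation): joint angles nearest the present ones, or None.
- robot.observe(): the state.
- robot.grab_frame(name): name is "scene" or "top" or "wrist"; returns a dict with "pixels" (400x640x3 uint8, red, green, blue), "range_z" (400x640 float32, m along the optical axis (not along the pixel's ray), 0 where there is no reading), "fov_y" (degrees; the focal length in pixels is half the picture's height over the tangent of half this angle, whatever the lens; pixels are square), "cx", "cy" (the principal point, pixels), "world_to_cam" (4x4, takes a point from world to camera coordinates). Camera axes: x right, y down, z forward; pixel columns grow to the right and rows downward; lengths in m; the calibration is good to about 2 mm. A picture is of the moment at which its call begins.
A pose or a line that the arm cannot do raises robot.Unreachable and nothing moves.
- robot.job_done(): hands the job in, once; it reports no verdict.
Trained networks look in a picture, given as the dict that the camera call returned (one of the last four; its "shot" number tells which), for a name from the list of things; names that differ only in an ending like _2 or _b are one class to them, and where a whole thing is asked for, a point or a joint stands for the part that bears it (a point fixed in the world has none). Each returns a list of dicts, best first, with "conf" (0 to 1); they miss things now and then, are a little off and sometimes report something else, mostly with a low value. They report only what shows in the picture. A call takes as long as a camera call. They do not tell look-alikes from the thing itself.
- robot.search_frame(label, picture): "xy" ([column, row] in pixels, amid what is visible of it).
- robot.mark_of(label, picture): "xy" ([column, row] in pixels: a listed point, or the origin of a listed thing).
The state is a dict: "clock": time; "joints": joint angles; "qd": joint speeds; "joint_torque": joint torques, N m; "position": TCP position; "ee_rot": TCP orientation; "force": force on the tool from outside, world axes, zero at the start; "ft_torque": the same for the moment, N m; "opening": finger opening in m.
Only numpy, scipy, OpenCV 4.12 (cv2) and the standard library are available. Lean on these libraries where they do the work, as an engineer would, in place of code of your own. Each camera call takes 0.05 s, during which the arm holds its last target.

## Task

Load the ribbon dispenser: thread the wide ribbon spool onto its level rod first, then the narrow spool, then the wooden end cap, and press the cap on against the spring until the catch springs out behind it, so that all three are held between the spring disc and the catch. Be gentle with the dispenser, about 15 N is plenty and 50 N would bend the rod; somebody has changed the height of the rod, so feel for it. Leave the other things on the counter where they are.

Things in the scene. Friction and masses are not known exactly. Their poses are not given: they have to be found in the camera images.
- stand: the ribbon dispenser, fixed: dark steel foot 150 x 80 x 10 mm, slotted post 34 mm wide and 127 mm tall, level round steel rod of 14 mm diameter. Origin on the counter under the middle of the post; x runs along the rod to its free end, z up; x values below are in this frame. Loaded, the centres stand at x = 42 (wide), 74 (narrow) and 101 mm (cap)
- rod_end (a point): the rod's free end in plan, x = 144 mm; the rod tapers from x = 136 mm to 12 mm diameter here. Its height is given only nominally, 95 mm: the rod is clamped in the slot anywhere from 81 to 109 mm above the counter (axis), which is not reported; it lies right over the stand's x axis and holds firm below 50 N
- disc_face (a point): outer face of the spring disc (aluminium, 40 mm diameter, round the rod), x = 30 mm, height nominal as for the rod; it takes 2.5 N to start and 250 N/m more to push towards the post, by up to 10 mm. The three parts together are 92 mm long, so with the cap behind the catch it is pushed in 7 mm (4.3 N) and 3 mm are left over
- catch_shoulder (a point): one-way spring catch on the underside of the rod, x = 115 mm, height nominal as for the rod; stands out about 6 mm. Its ramp, x = 131 to 118 mm, is pressed in by any part pushed on from the free end (a few N); a part wholly past x = 115 mm is kept from coming off by its square shoulder
- trough: low wooden trough, fixed, 190 x 46 mm, with two strips sloping to a shallow V, nowhere above 20 mm high, in which the three parts lie in a row along its x axis, in any order, 55 mm apart between centres; origin on the counter under its middle, x along its length
- wide_spool_center (a point): the wide spool: pale wooden flanges and wound cream ribbon, 38 mm long along its bore, 80 g. Outside diameter 52 mm, bore 17 mm, along x right through; both really twelve-sided, with flats at its +-y sides to grip across. Starts lying in the trough, bore level, centre 34 mm above the counter. This point is its centre, z up; either end may go first.
- narrow_spool_center (a point): the narrow spool: the same but 26 mm long along its bore, 60 g. Outside diameter 52 mm, bore 17 mm, along x right through; both really twelve-sided, with flats at its +-y sides to grip across. Starts lying in the trough, bore level, centre 34 mm above the counter. This point is its centre, z up; either end may go first.
- end_cap_center (a point): the end cap: a plain dark turned wooden ring without flanges, 28 mm long along its bore, 60 g. Outside diameter 52 mm, bore 17 mm, along x right through; both really twelve-sided, with flats at its +-y sides to grip across. Starts lying in the trough, bore level, centre 34 mm above the counter. This point is its centre, z up; either end may go first.
- wide_spool: the wide spool; origin and axes as at its centre
- narrow_spool: the narrow spool; origin and axes as at its centre
- end_cap: the end cap; origin and axes as at its centre
- gift_box_center (a point): navy gift box with a lid, 98 x 74 x 52 mm; a bystander, this point is its centre
- cake_box_center (a point): white folded cake box, 115 x 85 x 52 mm; a bystander, this point is its centre
- sticker_roll_center (a point): roll of stickers lying flat, not one of the spools, diameter 73 and height 30 mm; a bystander, this point is its centre
- stamp_center (a point): wooden rubber stamp standing upright, 45 x 30 x 70 mm; a bystander, this point is its centre
Not all that is in view belongs to the job. Leave any purple look-alike of the wide_spool alone.

How it is judged:
On the way, in this order (a step that is already met when the one before it is completed fails the run):
1. the wide spool is on the rod, past the catch (x of wide_spool_center in the frame of stand between 0.03 and 0.095 m and y of wide_spool_center in the frame of stand between -0.004 and 0.004 m and z of wide_spool_center in the frame of stand between 0.07 and 0.12 m and angle between the x axis of wide_spool_center and the x axis of stand, either way round below 0.15 rad), for 0.2 s.
2. then the narrow spool is on the rod outside it, past the catch (x of wide_spool_center in the frame of stand between 0.03 and 0.0705 m and y of wide_spool_center in the frame of stand between -0.004 and 0.004 m and z of wide_spool_center in the frame of stand between 0.07 and 0.12 m and angle between the x axis of each of wide_spool_center, narrow_spool_center and the x axis of stand, either way round below 0.15 rad and x of narrow_spool_center in the frame of stand between 0.06 and 0.1015 m and y of narrow_spool_center in the frame of stand between -0.004 and 0.004 m and z of narrow_spool_center in the frame of stand between 0.07 and 0.12 m), for 0.2 s.
3. then the cap is pressed on until the catch is out behind it (x of wide_spool_center in the frame of stand between 0.037 and 0.0465 m and y of wide_spool_center in the frame of stand between -0.004 and 0.004 m and z of wide_spool_center in the frame of stand between 0.07 and 0.12 m and angle between the x axis of each of wide_spool_center, narrow_spool_center, end_cap_center and the x axis of stand, either way round below 0.15 rad and x of narrow_spool_center in the frame of stand between 0.069 and 0.0785 m and y of narrow_spool_center in the frame of stand between -0.004 and 0.004 m and z of narrow_spool_center in the frame of stand between 0.07 and 0.12 m and x of end_cap_center in the frame of stand between 0.096 and 0.1025 m and y of end_cap_center in the frame of stand between -0.004 and 0.004 m and z of end_cap_center in the frame of stand between 0.07 and 0.12 m), for 0.2 s.
At the end, for the whole second after the job is handed in: wide spool, narrow spool and cap are on the rod in this order from the post, let go and at rest, centres at x = 42, 74, 101 mm (+4.5/-5 mm, cap +1.5/-5), within 4 mm of the rod's vertical plane and 0.15 rad of its direction: cap behind the catch, spring pressed in (all of step 3 and linear speed of each of wide_spool, narrow_spool, end_cap below 0.02 m/s); the robot touches nothing.
It fails at once if the dispenser is loaded with more than 50 N (contact force between anything else and stand above 50 N).
It fails at once if the gift box is moved more than 25 mm (distance of gift_box_center from where it was at the start of the episode above 0.025 m).
It fails at once if the cake box is moved more than 25 mm (distance of cake_box_center from where it was at the start of the episode above 0.025 m).
It fails at once if the sticker roll is moved more than 25 mm (distance of sticker_roll_center from where it was at the start of the episode above 0.025 m).
It fails at once if the stamp is moved more than 25 mm (distance of stamp_center from where it was at the start of the episode above 0.025 m).
It also fails if it takes over 72 s, if anything falls off the work surface, if the arm or the gripper's body presses on something with over 40 N, if the wrist force passes 120 N, or if a joint passes its speed limit or range.

## Working session

There is one attempt and no reset: what is moved stays moved. The work goes in short steps, each a Python script; the robot and the scene stay as the last script left them, time stands still between calls to the robot, and variables do not carry over. Pictures are saved under pics/ and viewed, and the job is handed in when it is done.

```bash
ls; mkdir -p pics; cat > h.py <<'E'
import numpy as np, cv2
from plant import robot
def save(f,n,crop=None,s=1):
    im=f["pixels"][:,:,::-1].copy()
    if crop: 
        a,b,c,d=crop; im=im[b:d,a:c]
    if s!=1: im=cv2.resize(im,None,fx=s,fy=s,interpolation=cv2.INTER_CUBIC)
    cv2.imwrite("pics/"+n,im)
def foc(f): return 200/np.tan(np.radians(f["fov_y"])/2)
def ray(f,xy):
    T=np.linalg.inv(f["world_to_cam"]); k=foc(f)
    d=np.array([(xy[0]-f["cx"])/k,(xy[1]-f["cy"])/k,1.0])
    return T[:3,3],T[:3,:3]@d
def p3(f,xy,z=None):
    o,d=ray(f,xy)
    if z is None:
        r=f["range_z"][int(round(xy[1])),int(round(xy[0]))]; return o+d*r
    return o+d*(z-o[2])/d[2]
def proj(f,p):
    c=f["world_to_cam"]@np.append(p,1); k=foc(f)
    return c[:2]/c[2]*k+[f["cx"],f["cy"]]
E
python3 - <<'E'
from h import *
for n in ["scene","top","wrist"]:
    f=robot.grab_frame(n); save(f,n+"0.png"); print(n,f["fov_y"],np.round(np.linalg.inv(f["world_to_cam"])[:3],3).tolist())
    if n=="wrist": continue
    for l,z in [("stand",0),("rod_end",.095),("disc_face",.095),("catch_shoulder",.095),("trough",0),("wide_spool_center",.034),("narrow_spool_center",.034),("end_cap_center",.034),("gift_box_center",.026),("cake_box_center",.026),("sticker_roll_center",.015),("stamp_center",.035)]:
        print(l,[(np.round(d["xy"]).tolist(),round(d["conf"],2),np.round(p3(f,d["xy"],z)[:2],3).tolist()) for d in robot.mark_of(l,f)[:3]])
print(robot.observe())
E
```

```text
pics
scene 48.32253714548736 [[0.717, -0.426, 0.551, -0.034], [-0.696, -0.422, 0.581, -0.631], [-0.015, -0.801, -0.599, 0.743]]
stand [([309.0, 201.0], 0.82, [0.589, 0.079])]
rod_end [([358.0, 188.0], 0.84, [0.628, -0.059]), ([354.0, 275.0], 0.4, [0.416, -0.242])]
disc_face [([318.0, 177.0], 0.94, [0.591, 0.045]), ([356.0, 278.0], 0.69, [0.411, -0.249]), ([225.0, 206.0], 0.52, [0.36, 0.116])]
catch_shoulder [([348.0, 189.0], 0.85, [0.609, -0.044])]
trough [([354.0, 289.0], 0.67, [0.451, -0.211])]
wide_spool_center [([376.0, 289.0], 0.74, [0.461, -0.263])]
narrow_spool_center [([335.0, 263.0], 0.82, [0.453, -0.151])]
end_cap_center [([356.0, 277.0], 0.93, [0.455, -0.212])]
gift_box_center [([409.0, 211.0], 0.91, [0.719, -0.152]), ([261.0, 224.0], 0.49, [0.422, 0.071])]
cake_box_center [([458.0, 240.0], 0.88, [0.714, -0.297]), ([354.0, 277.0], 0.36, [0.458, -0.204])]
sticker_roll_center [([222.0, 207.0], 0.96, [0.401, 0.211])]
stamp_center [([259.0, 223.0], 0.7, [0.418, 0.07])]
top 44.318321207527454 [[-0.011, -0.996, 0.091, 0.449], [-1.0, 0.013, 0.019, -0.021], [-0.02, -0.091, -0.996,
[... 1138 characters left out ...]
06e+00, -1.53433300e-05,
        1.39349635e+00, -1.50497079e-01]), 'qd': array([ 0.0006349 ,  0.0002304 , -0.00044681,  0.00010648, -0.00038337,
        0.0006445 ]), 'joint_torque': array([-6.48863534e-04, -3.83052814e+01, -2.91962600e+01, -2.77677882e-04,
        1.20511610e-03, -3.02559863e-05]), 'position': array([0.16596293, 0.55053141, 0.25328331]), 'ee_rot': array([[ 2.88602750e-01,  9.57448930e-01,  1.33616032e-05],
       [ 9.57448930e-01, -2.88602750e-01, -7.07058680e-06],
       [-2.91353036e-06,  1.48336434e-05, -1.00000000e+00]]), 'force': array([-0.19384906, -0.07814439,  1.12367642]), 'ft_torque': array([-0.001145  , -0.02764768,  0.00945976]), 'opening': 0.08526297911570051}
```

View pics/scene0.png

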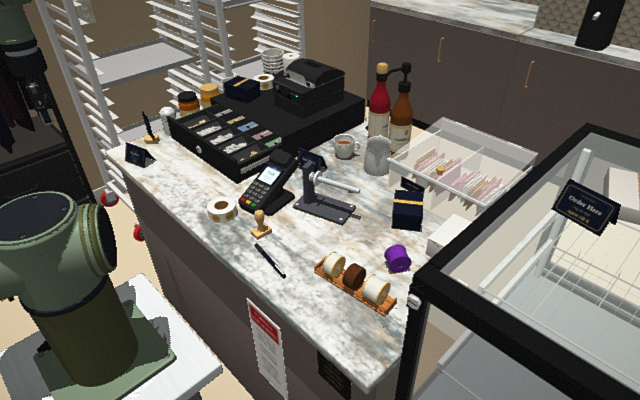

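View pics/top0.png

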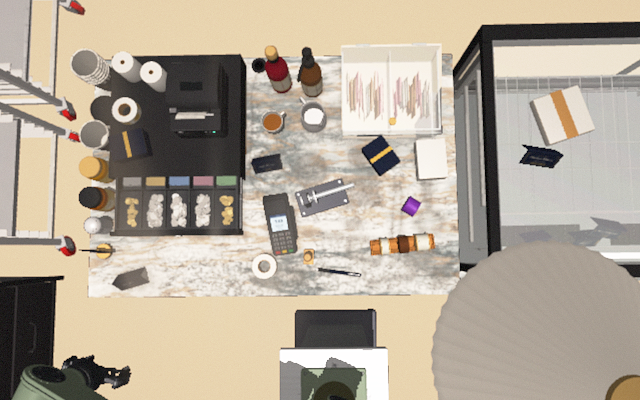

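The job row in the scene image: narrow (335,263), dark cap (356,277) and cream wide (376,289) in the trough. The look-alikes are the purple spool (398,258), the sticker roll (222,208) and the tape on the left shelf. I choose the cream one in the trough at (376,289) as the wide spool and check it close up.

```bash
cat >> h.py <<'E'
def Rz(a):  # tool down, jaw axis at yaw a
    c,s=np.cos(a),np.sin(a)
    return np.array([[c,s,0],[s,-c,0],[0,0,-1.0]])
E
python3 - <<'E'
from h import *
def look(n,ls):
    f=robot.grab_frame("wrist"); save(f,n); np.save("pics/"+n[:-4]+"_d.npy",f["range_z"]); np.save("pics/"+n[:-4]+"_T.npy",f["world_to_cam"])
    for l,z in ls:
        print(l,[(np.round(d["xy"]).tolist(),round(d["conf"],2),np.round(p3(f,d["xy"],z)[:2],4).tolist()) for d in robot.mark_of(l,f)[:3]])
robot.move_ptp([0.60,-0.0,0.27],Rz(0.3))
look("w_stand.png",[("stand",0),("rod_end",.095),("disc_face",.095),("catch_shoulder",.095)])
robot.move_ptp([0.455,-0.19,0.25],Rz(0))
look("w_trough.png",[("trough",0),("wide_spool_center",.034),("narrow_spool_center",.034),("end_cap_center",.034)])
print(robot.observe()["clock"])
E
```

```text
stand [([331.0, 99.0], 0.76, [0.5869, 0.075]), ([385.0, 317.0], 0.66, [0.7326, -0.1567])]
rod_end [([324.0, 262.0], 0.93, [0.6222, -0.0657])]
disc_face [([331.0, 134.0], 0.8, [0.5942, 0.0453])]
catch_shoulder [([332.0, 231.0], 0.82, [0.6207, -0.035])]
trough [([319.0, 191.0], 0.72, [0.4531, -0.2121])]
wide_spool_center [([432.0, 218.0], 0.71, [0.5663, -0.2317]), ([326.0, 246.0], 0.58, [0.4596, -0.2624])]
narrow_spool_center [([318.0, 137.0], 0.98, [0.4517, -0.1517])]
end_cap_center [([324.0, 194.0], 0.65, [0.4576, -0.2064])]
5.2833
```

View pics/w_stand.png

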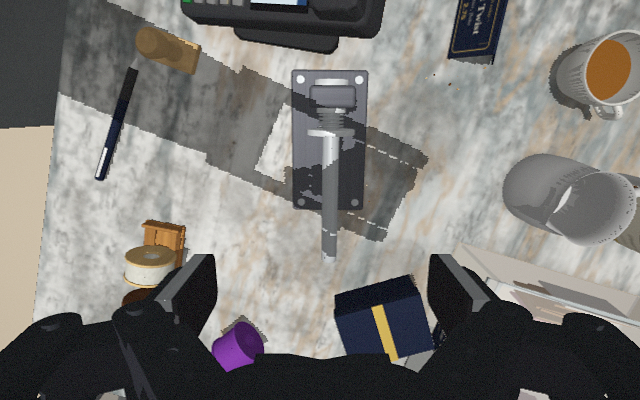

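View pics/w_trough.png

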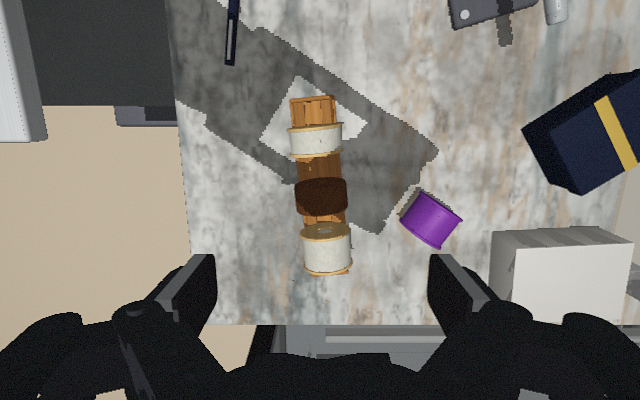

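Stand view: foot spans columns 292–367 and rows 70–210, and the rod runs from the disc (330,133) to its end (329,260). Trough view: narrow (316,140), dark cap (321,196), cream wide (327,248); the purple look-alike (432,218) lies outside the trough. I'll measure from depth.

```bash
cat > an.py <<'E'
import numpy as np, cv2
def pts(n):
    d=np.load(f"pics/{n}_d.npy");T=np.linalg.inv(np.load(f"pics/{n}_T.npy"));k=200/np.tan(np.radians(59.33455372)/2)
    v,u=np.mgrid[0:400,0:640]; c=np.stack([(u-320)/k*d,(v-200)/k*d,d],-1)
    w=c@T[:3,:3].T+T[:3,3]; w[d==0]=np.nan
    return w
E
python3 - <<'E'
from an import *
w=pts("w_stand")
# foot via colour
im=cv2.imread("pics/w_stand.png")
for v in (150,170,190,210,220,230,240,250,256,260,264):
    r=w[v,300:365]; m=(r[:,2]>.07)&(r[:,2]<.13)
    q=r[m]; u=np.where(m)[0]+300
    if len(q): print(v,u.min(),u.max(),"mid",np.round((q[0]+q[-1])/2,4),"ztop",np.round(np.nanmax(q[:,2]),4), np.round(np.sort(q[:,2])[-4:],3))
print("counter z",np.nanmedian(w[230:250,250:300,2]), "foot",np.nanmedian(w[180:200,298:310,2]),np.nanmedian(w[180:200,350:362,2]))
z=w[:,:,2]; m=((z>.005)&(z<.016)).astype(np.uint8); m[:60]=0;m[225:]=0;m[:,:280]=0;m[:,380:]=0
fp=w[m>0][:,:2]; print(len(fp)); r=cv2.minAreaRect((fp*1000).astype(np.float32)); print(r)
# post
m=(z>.118)&(z<.135); m[:70]=0;m[130:]=0;m[:,:290]=0;m[:,380:]=0
print("post",cv2.minAreaRect((w[m][:,:2]*1000).astype(np.float32)),np.nanmedian(w[m][:,2]))
w=pts("w_trough");z=w[:,:,2]
for n,(a,b,c,d) in dict(narrow=(280,118,352,164),cap=(285,170,360,222),wide=(290,218,365,282)).items():
    q=w[b:d,a:c].reshape(-1,3); q=q[(q[:,2]>.04)]; t=q[q[:,2]>.05]
    print(n,len(q),"ztop",np.round(np.nanpercentile(q[:,2],[50,98,100]),4),cv2.minAreaRect((q[:,:2]*1000).astype(np.float32)))
E
```

```text
150 322 338 mid [0.599  0.0319 0.0928] ztop 0.0992 [0.098 0.099 0.099 0.099]
170 322 337 mid [0.6037 0.0157 0.0942] ztop 0.0995 [0.098 0.099 0.099 0.099]
190 322 337 mid [ 0.609  -0.0011  0.0937] ztop 0.099 [0.098 0.098 0.099 0.099]
210 322 336 mid [ 0.614  -0.0182  0.0949] ztop 0.0987 [0.098 0.098 0.099 0.099]
220 321 336 mid [ 0.6166 -0.0279  0.0925] ztop 0.0983 [0.098 0.098 0.098 0.098]
230 321 336 mid [ 0.6194 -0.0365  0.0934] ztop 0.0988 [0.098 0.099 0.099 0.099]
240 321 336 mid [ 0.6222 -0.0455  0.0938] ztop 0.0993 [0.098 0.099 0.099 0.099]
250 321 335 mid [ 0.6247 -0.0548  0.094 ] ztop 0.0989 [0.099 0.099 0.099 0.099]
256 321 335 mid [ 0.6266 -0.0608  0.0931] ztop 0.0987 [0.098 0.098 0.099 0.099]
260 322 334 mid [ 0.6275 -0.0637  0.0952] ztop 0.0988 [0.098 0.098 0.098 0.099]
counter z 0.00028535807376056654 foot 0.01029843628085736 0.010152067751590055
7016
((599.9129028320312, 29.5924072265625), (80.05717468261719, 149.85813903808594), 16.787538528442383)
post ((586.5899047851562, 72.9686279296875), (33.75202560424805, 15.414352416992188), 17.285123825073242) 0.1268681108086553
narrow 1542 ztop [0.0557 0.0598 0.0625] ((450.30401611328125, -154.84149169921875), (50.0348014831543, 26.194599151611328), 5.7821807861328125)
cap 1586 ztop [0.0561 0.0605 0.0616] ((456.1109619140625, -209.35813903808594), (50.63467788696289, 28.360919952392578), 5.571601390838623)
wide 1946 ztop [0.0551 0.0597 0.0609] ((461.56524658203125, -264.0124816894531), (50.31187438964844, 38.83525085449219), 6.244956016540527)
```

Depth gives a clean fit: post (0.5866, 0.0730), yaw 16.8°, rod axis about 0.092. Now I'll feel for the rod with closed fingers.

```bash
cat >> h.py <<'E'
YAW=np.radians(16.8); D=np.array([np.sin(YAW),-np.cos(YAW),0]); L=np.array([np.cos(YAW),np.sin(YAW),0]); P0=np.array([.5866,.0730,0])
def rp(s,l,z): 
    return P0+s*D+l*L+np.array([0,0,z])
def inst():
    o=robot.observe(); q=o["position"]-P0
    return round(float(q@D),4),round(float(q@L),4),round(float(q[2]),4),np.round([o["force"]@D,o["force"]@L,o["force"][2]],1).tolist(),round(o["opening"],4),round(o["clock"],2)
E
python3 - <<'E'
from h import *
robot.set_gripper(0.0)
robot.move_ptp(rp(.126,0,.15),Rz(YAW)); print(inst())
h=robot.movel(rp(.126,0,.108),max_speed=.025,force_limit=3); print("top",h,inst())
robot.movel(rp(.126,0,.135),max_speed=.1)
for sg in (1,-1):
    robot.movel(rp(.126,sg*.035,.135),max_speed=.2)
    robot.movel(rp(.126,sg*.035,.108),max_speed=.2)
    h=robot.movel(rp(.126,sg*.008,.108),max_speed=.025,force_limit=3); print("side",sg,h,inst())
    robot.movel(rp(.126,sg*.035,.108),max_speed=.2)
    robot.movel(rp(.126,sg*.035,.135),max_speed=.2)
print(inst())
E
```

```text
(0.1268, -0.0003, 0.1506, [0.2, -0.6, 0.3], 0.0001, 7.01)
top True (0.1259, -0.0001, 0.1202, [-0.1, -1.2, 5.6], -0.0001, 8.14)
side 1 True (0.126, 0.0172, 0.1081, [0.4, 1.8, 2.5], 0.0001, 9.8)
side -1 True (0.126, -0.0199, 0.1077, [0.8, -0.9, 2.6], 0.0001, 11.81)
(0.1267, -0.0333, 0.1366, [-0.2, -0.3, -0.8], -0.0, 12.34)
```

Rod top felt at 0.0982, so the axis is about 0.0912, which agrees with depth. Lateral centre is −1.3 mm. Now I'll grasp the wide spool.

```bash
cat >> h.py <<'E'
LAT=-.0012; AX=.0912; TY=np.radians(5.9)
def pick(x,y,tz=.040):
    o=robot.observe()["position"]
    if o[2]<.15: robot.movel([o[0],o[1],.16],max_speed=.25)
    robot.set_gripper(.085)
    robot.move_ptp([x,y,.13],Rz(TY))
    h=robot.movel([x,y,tz],max_speed=.12,force_limit=8); print("down",h,inst())
    robot.set_gripper(.04,effort=50); print("grip",robot.observe()["position"],inst())
    robot.movel([x,y,.16],max_speed=.2)
    o=inst(); print("lifted",o)
E
python3 - <<'E'
from h import *
pick(.4616,-.2640)
robot.move_ptp(rp(.185,LAT,.16),Rz(YAW))
robot.movel(rp(.185,LAT,AX+.006),max_speed=.15)
print(inst())
f=robot.grab_frame("wrist"); save(f,"held1.png"); f=robot.grab_frame("scene"); save(f,"sc1.png",(240,120,480,300),3)
E
```

```text
down False (0.287, -0.2164, 0.0407, [-0.1, -0.4, 0.3], 0.0849, 15.24)
grip [ 0.46089896 -0.26468999  0.0412833 ] (0.2869, -0.2179, 0.0413, [-1.7, -5.3, 8.0], 0.0506, 15.65)
lifted (0.2857, -0.2176, 0.1589, [-0.2, 0.2, -2.0], 0.0507, 16.4)
(0.1859, -0.0016, 0.0975, [-0.1, 0.2, -0.7], 0.0509, 17.91)
```

View pics/held1.png

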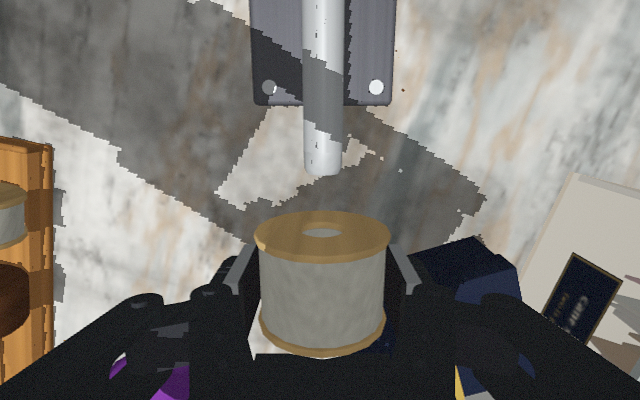

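View pics/sc1.png

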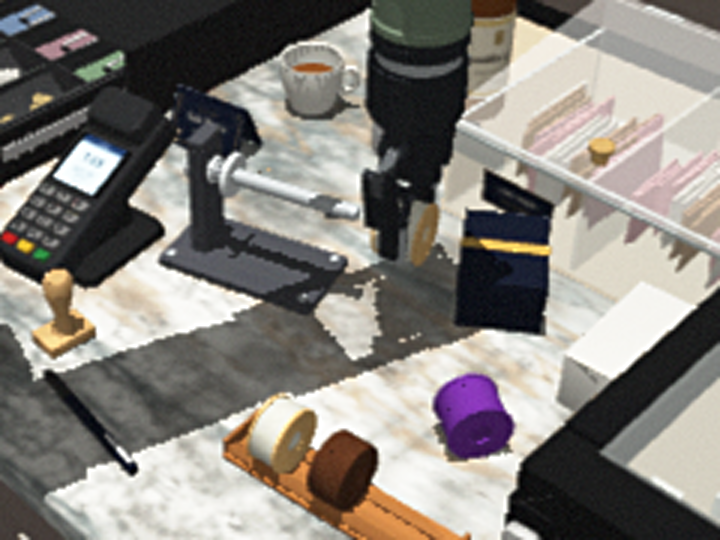

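Spool held square, bore at (323,232) in line with the rod end (322,172). I'll check relative heights in this same picture by depth.

```bash
cat >> h.py <<'E'
def check(n,sax):
    f=robot.grab_frame("wrist"); save(f,n); d=f["range_z"];T=np.linalg.inv(f["world_to_cam"]);k=foc(f)
    v,u=np.mgrid[0:400,0:640]; c=np.stack([(u-f["cx"])/k*d,(v-f["cy"])/k*d,d],-1)
    w=c@T[:3,:3].T+T[:3,3]-P0; s=w@D;l=w@L;z=w[...,2]; ok=d>0
    m=ok&(z>.07)&(z<.12)&(s>.03)&(s<.148)&(abs(l)<.012)&(v<195)
    print("rod top",np.round(np.percentile(z[m],[90,97]),4),"l",np.round([np.percentile(l[m],1),np.percentile(l[m],99)],4),"smax",s[m].max().round(4))
    m=ok&(z>.085)&(z<.14)&(abs(s-sax)<.025)&(abs(l)<.02)&(v>150)&(u>240)&(u<400)
    for a in np.arange(sax-.024,sax+.024,.004):
        q=m&(s>=a)&(s<a+.004)
        if q.sum()>5: print(round(a,3),q.sum(),np.round(np.percentile(z[q],[50,95]),4))
    return f
E
python3 - <<'E'
from h import *
check("c1.png",.186)
E
```

```text
rod top [0.0983 0.0988] l [-0.0082  0.0053] smax 0.1434
0.162 2684 [0.1048 0.1155]
0.166 1363 [0.1139 0.1174]
0.17 1266 [0.1137 0.1161]
0.174 1211 [0.1138 0.1162]
0.178 1188 [0.1137 0.1161]
0.182 1139 [0.1137 0.1162]
0.186 1135 [0.1138 0.1161]
0.19 1090 [0.1138 0.116 ]
0.194 1071 [0.1138 0.1162]
0.198 1413 [0.1142 0.1172]
0.202 313 [0.1155 0.1174]
```

Spool centre about 0.0912, rod axis about 0.0915, lateral −1.4 mm. All match, so I'll thread it.

```bash
python3 - <<'E'
from h import *
LAT=-.0014
for t,fl in ((.155,5),(.125,9),(.070,9)):
    h=robot.movel(rp(t,LAT,AX+.0065),max_speed=.06,force_limit=fl); print(t,h,inst())
    if h: break
f=robot.grab_frame("scene"); save(f,"sc2.png",(240,120,480,300),3)
E
```

```text
0.155 False (0.1547, -0.0013, 0.0978, [-0.3, -0.4, -1.9], 0.0511, 18.71)
0.125 False (0.1237, -0.0018, 0.0972, [-1.8, -0.1, -3.5], 0.0508, 19.36)
0.07 False (0.0703, -0.0013, 0.0978, [-0.0, 0.8, -1.9], 0.0512, 20.43)
```

View pics/sc2.png

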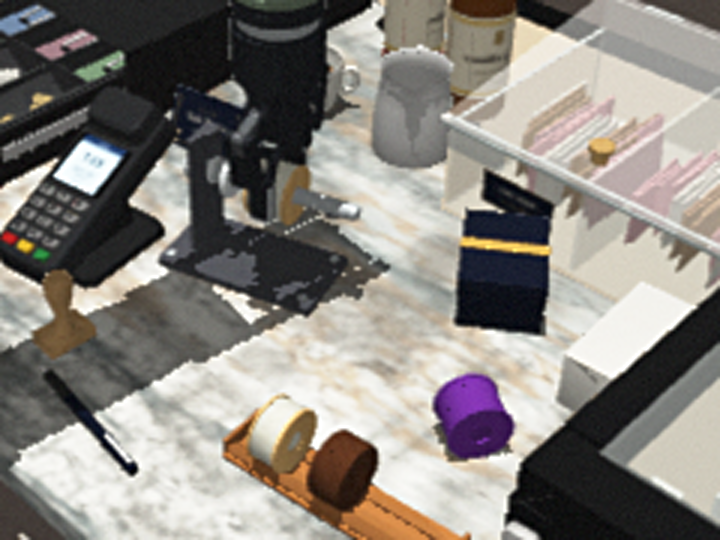

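```bash
python3 - <<'E'
from h import *
LAT=-.0014
robot.set_gripper(.085); robot.sleep(.15); print(inst())
robot.movel(rp(.070,LAT,.17),max_speed=.2); 
f=robot.grab_frame("wrist"); save(f,"w3.png")
pick(.4503,-.1548)
robot.move_ptp(rp(.180,LAT,.16),Rz(YAW))
robot.movel(rp(.180,LAT,AX+.0065),max_speed=.15)
print(inst()); check("c2.png",.18)
E
```

```text
(0.07, -0.0014, 0.0977, [0.3, -0.5, -0.1], 0.0853, 21.07)
down False (0.1791, -0.1956, 0.0406, [-0.3, 0.6, 0.2], 0.0847, 23.65)
grip [ 0.4497012  -0.15526088  0.04106049] (0.179, -0.197, 0.0411, [-0.7, -5.2, 8.2], 0.051, 24.07)
lifted (0.1781, -0.1969, 0.1591, [-0.1, 0.2, -0.4], 0.051, 24.82)
(0.1805, -0.0019, 0.0981, [-0.0, -0.1, 0.0], 0.0509, 26.18)
rod top [0.1072 0.1134] l [-0.0112  0.0112] smax 0.1434
0.164 3632 [0.1058 0.1159]
0.168 1005 [0.1131 0.1157]
0.172 1156 [0.1129 0.1153]
0.176 1151 [0.113  0.1154]
0.18 1118 [0.113  0.1154]
0.184 1088 [0.113  0.1154]
0.188 1251 [0.1139 0.1165]
```

View pics/c2.png

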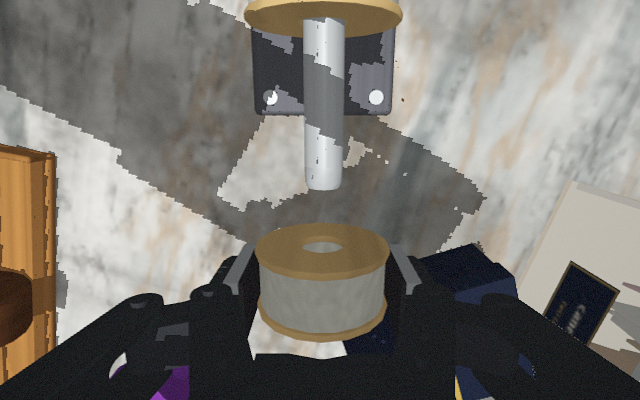

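View pics/w3.png

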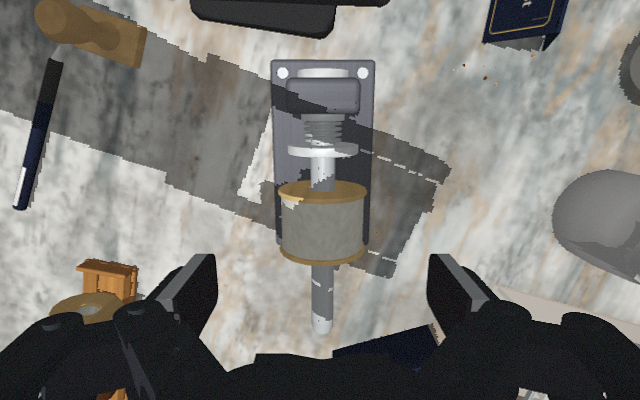

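Narrow held; the wide spool hangs on the rod at (323,222) in w3. Narrow sits about 1 mm low, so I raise it 0.8 mm and thread.

```bash
python3 - <<'E'
from h import *
LAT=-.0014; Z=AX+.0073
robot.movel(rp(.18,LAT,Z),max_speed=.05)
ok=True
for t,fl in ((.152,5),(.115,9),(.084,9)):
    h=robot.movel(rp(t,LAT,Z),max_speed=.06,force_limit=fl); print(t,h,inst())
    if h: ok=False; break
if ok:
    robot.sleep(.1)
    robot.set_gripper(.085); robot.sleep(.15); print(inst())
    robot.movel(rp(.084,LAT,.17),max_speed=.2)
    f=robot.grab_frame("wrist"); save(f,"w4.png")
    pick(.4561,-.2094)
    robot.move_ptp(rp(.182,LAT,.16),Rz(YAW))
    robot.movel(rp(.182,LAT,Z),max_speed=.15)
    print(inst()); check("c3.png",.182)
E
```

```text
0.152 False (0.1517, -0.0013, 0.0985, [0.4, 0.3, -0.0], 0.0508, 27.1)
0.115 False (0.1138, -0.0018, 0.098, [-1.1, 0.2, -3.1], 0.0509, 27.87)
0.084 False (0.0837, -0.0011, 0.0989, [-0.7, -0.3, -0.8], 0.0512, 28.53)
(0.084, -0.0014, 0.0985, [0.7, -0.6, 0.2], 0.085, 29.23)
down False (0.2331, -0.2059, 0.0406, [0.6, 0.5, -0.1], 0.085, 31.91)
grip [ 0.45526538 -0.20996437  0.04114356] (0.2329, -0.2075, 0.0411, [-0.7, -4.4, 8.3], 0.051, 32.32)
lifted (0.2319, -0.2071, 0.1591, [-0.2, 0.2, -1.1], 0.051, 33.07)
(0.1827, -0.002, 0.0988, [0.3, 0.2, -0.7], 0.0507, 34.48)
rod top [0.1138 0.1149] l [-0.0115  0.0114] smax 0.1435
0.166 3769 [0.1072 0.1163]
0.17 1371 [0.1152 0.1175]
0.174 1200 [0.1154 0.1174]
0.178 1180 [0.1155 0.1174]
0.182 1148 [0.1152 0.1175]
0.186 1134 [0.1155 0.1175]
0.19 942 [0.1154 0.1173]
0.194 67 [0.1152 0.1163]
```

View pics/c3.png

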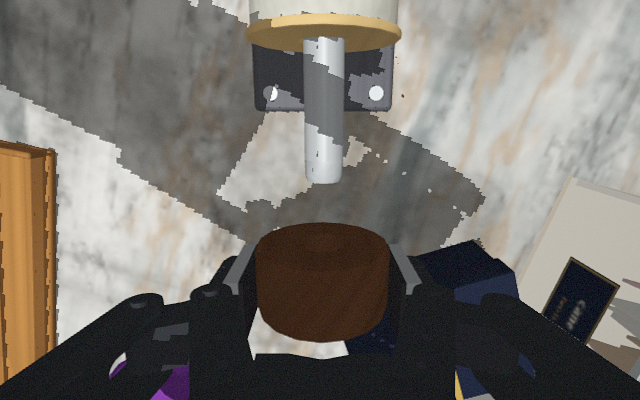

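View pics/w4.png

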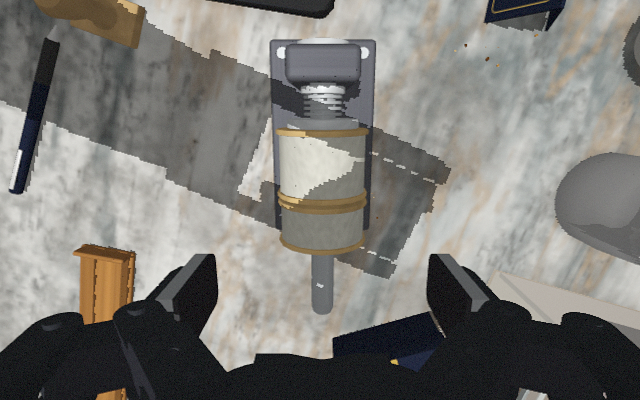

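Both spools lie on the rod in order, and the cap is held at the right height. I'll thread and press it.

```bash
python3 - <<'E'
from h import *
LAT=-.0014; Z=AX+.0073
ok=True
for t,fl,v in ((.153,5,.06),(.115,10,.05),(.104,13,.03),(.0985,14,.02)):
    h=robot.movel(rp(t,LAT,Z),max_speed=v,force_limit=fl); print(t,h,inst())
    if h: break
robot.sleep(.3); print(inst())
f=robot.grab_frame("wrist"); save(f,"w5.png")
f=robot.grab_frame("scene"); save(f,"sc5.png",(280,140,400,240),6)
E
```

```text
0.153 False (0.1527, -0.0013, 0.0986, [-0.3, 0.0, -1.7], 0.0509, 35.17)
0.115 False (0.114, -0.0018, 0.098, [-1.8, -0.4, -3.7], 0.0507, 36.08)
0.104 False (0.1047, -0.0012, 0.0987, [5.3, -0.0, -4.4], 0.0507, 36.59)
0.0985 False (0.099, -0.0011, 0.0989, [5.1, -1.0, -2.6], 0.051, 37.02)
(0.099, -0.0011, 0.0988, [5.8, 1.0, -3.3], 0.051, 37.32)
```

View pics/w5.png

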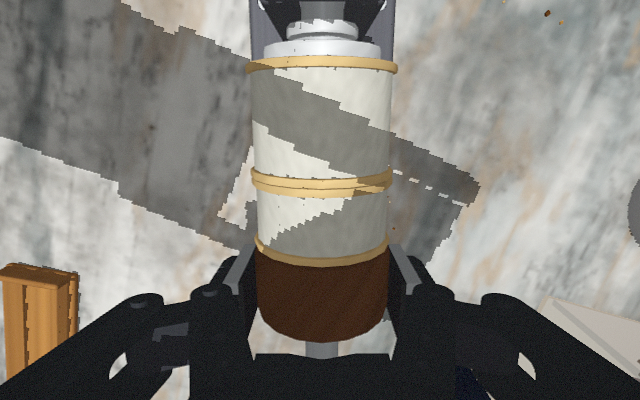

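View pics/sc5.png

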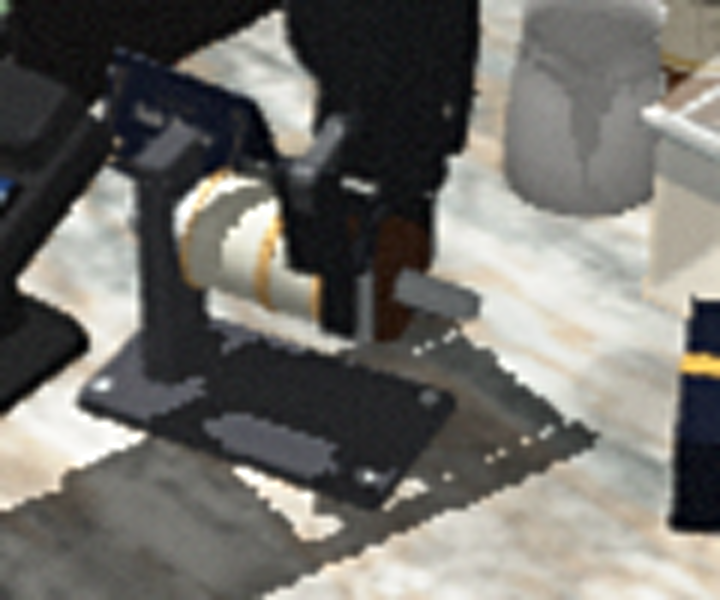

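Contact force is about 5.5 N, as expected with the spring compressed. I'll press 1 mm more, then tug gently to check that the catch holds.

```bash
python3 - <<'E'
from h import *
LAT=-.0014; Z=AX+.0073
print(robot.movel(rp(.0975,LAT,Z),max_speed=.015,force_limit=8),inst()); robot.sleep(.25)
h=robot.movel(rp(.107,LAT,Z),max_speed=.015,force_limit=9.5); print("tug",h,inst())
E
```

```text
False (0.0988, -0.0011, 0.0989, [7.6, 0.1, -2.8], 0.0507, 37.67)
tug True (0.1022, -0.0012, 0.0984, [-2.3, 0.1, 4.5], 0.0512, 38.38)
```

The tug stopped at 0.102 with the force reversed, so the catch holds. I'll relax, release and check.

```bash
python3 - <<'E'
from h import *
LAT=-.0014; Z=AX+.0073
robot.movel(rp(.1015,LAT,Z),max_speed=.02); print(inst()); robot.sleep(.2)
robot.set_gripper(.085); robot.sleep(.2); print(inst())
robot.movel(rp(.1015,LAT,.17),max_speed=.15)
robot.movel(rp(.09,LAT,.25),max_speed=.25); robot.sleep(.3)
f=robot.grab_frame("wrist"); save(f,"w6.png")
d=f["range_z"];T=np.linalg.inv(f["world_to_cam"]);k=foc(f)
v,u=np.mgrid[0:400,0:640]; c=np.stack([(u-f["cx"])/k*d,(v-f["cy"])/k*d,d],-1)
w=c@T[:3,:3].T+T[:3,3]-P0; s=w@D;l=w@L;z=w[...,2]
px=f["pixels"].astype(int)
m=(d>0)&(z>.105)&(z<.13)&(abs(l)<.025)&(s>.015)&(s<.15)
print("parts s",np.percentile(s[m],[.5,99.5]).round(4),"z",np.percentile(z[m],98).round(4))
for a,b in((.02,.06),(.06,.09),(.09,.12)):
    q=m&(s>a)&(s<b); print(a,np.median(l[q]).round(4),np.percentile(l[q],[1,99]).round(4))
dk=m&(px[...,0]<110)&(px[...,0]-px[...,2]>15); print("cap s",np.percentile(s[dk],[2,98]).round(4))
for n in("wide_spool_center","narrow_spool_center","end_cap_center"):
    print(n,[(np.round(x["xy"]).tolist(),round(x["conf"],2),np.round([(p3(f,x["xy"],.091)-P0)@D,(p3(f,x["xy"],.091)-P0)@L],4)) for x in robot.mark_of(n,f)[:2]])
f=robot.grab_frame("scene"); save(f,"sc6.png",(200,120,480,320),2.8)
print(inst())
E
```

```text
(0.1018, -0.0012, 0.0986, [2.8, 0.1, 0.3], 0.0512, 38.65)
(0.1014, -0.0014, 0.0985, [0.1, -0.8, -0.9], 0.0854, 39.49)
parts s [0.018  0.1129] z 0.1172
0.02 -0.0014 [-0.0207  0.0172]
0.06 -0.0014 [-0.0211  0.0177]
0.09 -0.0014 [-0.0231  0.0197]
cap s [0.0867 0.1126]
wide_spool_center [([323.0, 131.0], 0.85, array([ 0.0414, -0.0023])), ([230.0, 348.0], 0.59, array([ 0.2382, -0.0884]))]
narrow_spool_center [([327.0, 167.0], 0.97, array([0.0698, 0.0007]))]
end_cap_center [([323.0, 205.0], 0.87, array([ 0.1007, -0.0019]))]
(0.09, -0.0015, 0.2498, [-0.0, -0.6, -0.5], 0.0855, 41.14)
```

View pics/w6.png

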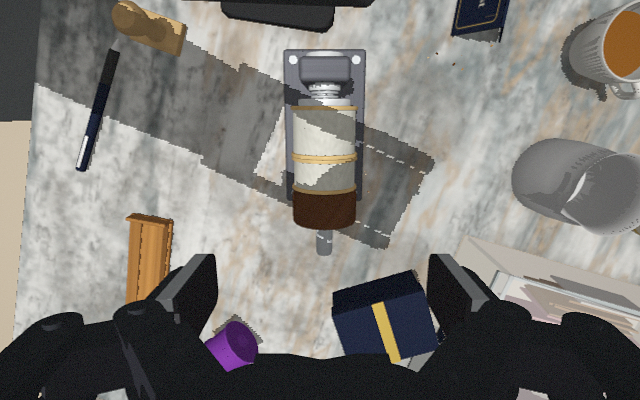

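View pics/sc6.png

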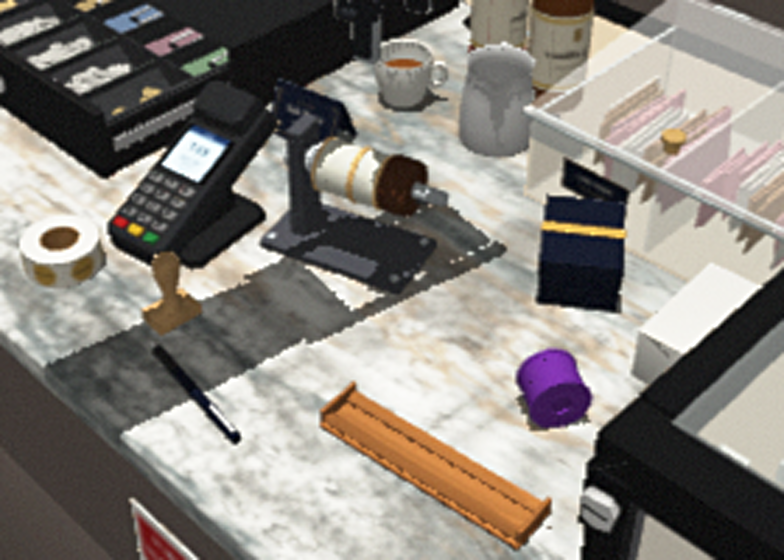

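w6 shows wide (324,132), narrow (324,172) and cap (323,205) in order, stationary after release. The cap spans s ≈ 0.087–0.113, behind the catch.

```bash
python3 - <<'E'
from h import *
robot.job_done()
E
```

```text
the job is handed in; nothing more can be done
```

The dispenser is loaded and handed in at about 41 s of the 72 s allowed. The wide spool, narrow spool and end cap are on the rod in that order, with the cap behind the catch.

- **Finding the rod:** I located the stand and parts with the wrist camera. I then felt the rod with closed fingers; its axis is about 91 mm above the counter, and about 1.4 mm to one side of where the camera fit put it.
- **Threading and pressing:** Each part went on straight from the free end. The highest force I recorded was about 8 N along the rod, while pressing the cap on.
- **Catch check:** A gentle outward tug stopped at x ≈ 102 mm with the force reversed, so the catch holds.
- **After release:** Depth readings put the cap at x ≈ 87–113 mm. All three parts lie level on the rod line. The bystander objects and the purple look-alike were not touched, and they look unmoved in the last pictures.
- **Disagreement:** The network put the wide spool at 41 mm and the cap at 101 mm, as expected. It read the narrow spool at 70 mm instead of 74. The parts sit tight between the disc and the catch in the picture, so I took that as network error.

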